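# Set the rail cutter's stop one hole longer and enable it

### The job

Lengthen the rail cutter's telescoping length stop by one hole: press its sprung button, slide the tube out, away from the grey housing, and let the button pop up fully in the very next hole. Then take the key out of its block, push it fully into the key switch on top of the housing, turn it clockwise to its end stop (on) and leave it in there. Leave the other things on the bench where they are.

Things in the scene. Friction and masses are not known exactly. Their poses are not given: they have to be found in the camera images.
- cutter: Rail cutter, fixed: base plate 150 x 320 x 12 mm, grey housing 130 x 125 mm, top at z = 75 mm, round y = +147 mm; steel outer tube 40 mm wide, top at z = 56 mm, along y at x = +15 mm, from y = -95 to +85 mm, slotted on top, with four wide holes at y = +45, +9, -27, -63 mm. Origin on the bench; its -y axis points away from the housing, the way the stop extends.
- stop_tube (a joint): Slide of inner tube, stop plate and button, m: 0 with the button in its start hole (second from the housing), grows as drawn out along the cutter's -y; next hole at 0.036; limits -0.037 and 0.073. Friction about 1.5 N. Locked while the button is up in a hole (play 3 mm either way).
- stop_button (a joint): Travel of the sprung button, m: 0 up, 0.011 fully pressed; spring 3 N up, 7 N pressed. Pressed over 0.007 it frees the tube. Let go between holes it stays down at about 0.0055 under the tube's wall and the tube still slides; within 3 mm of a hole it pops up to 0 by itself and locks. Held down, it passes holes by.
- button_head (a point): On the black square button head (26 x 26 mm, 30 mm high, on a thin stem): a good pinch height, 35 mm above the outer tube's top when up, 8 mm below the head's top and 22 mm above its underside. Moves with the tube and the button; axes as the cutter's.
- start_hole (a point): Middle of the hole in which the button starts, on the outer tube's top (z = 56 mm). Axes as the cutter's.
- next_hole (a point): Middle of the next hole outward, where the button must end, on the outer tube's top. 36 mm from start_hole along the cutter's -y axis.
- key_barrel (a joint): Turn of the key switch's barrel, rad: starts near 0 (off, 0 to 0.15), grows clockwise seen from above, end stop at 1.25 (on). Stays where it is left (friction 0.05 N m).
- switch_mouth (a point): Centre of the key slot's mouth on the steel barrel's top, 99 mm above the bench. Slot: 18.7 mm along this point's y axis, 6.7 mm along x, 21.5 mm deep. Turns with the barrel, 30 mm square, which stands 24 mm above the housing's top in a black collar 54 mm across, 14 mm high.
- key: Key, upright, blade down, in the key block at the start. Origin: centre of the underside of its shoulder (24 x 10 mm), which rests on the block's or barrel's top when fully in. Blade below: 16 mm along y, 4 mm along x, 20 mm long, same either way round. Black bow: 34 mm along y, 10 mm along x, 12 to 44 mm above the origin; pinch it across x. 40 g.
- key_grip (a point): Centre of the key's bow, 28 mm above the key's origin; axes as the key's.
- key_tip (a point): Lower end of the key's blade, 20 mm below the key's origin.
- key_block: Grey plastic key block, 48 x 48 mm, 30 mm high on a 64 x 64 mm foot, fixed to the bench, with a slot in its top. Origin at the centre of its underside.
- contactor: Dark contactor, 70 x 50 x 48 mm, a bystander. Origin at the centre of its underside.
- tape_roll_1: Roll of black tape, 72 mm across, 20 mm high, a bystander. Origin at the centre of its underside.
- slim_driver: Slim screwdriver with a red grip, 150 mm long, 18 mm thick, a bystander.
- fuse_carton: Small cardboard carton, 83 x 68 x 45 mm, a bystander. Origin at the centre of its underside.

How it is judged:
By the outcome, as a careful person would: the job done as asked, in the order asked, and still so for the second after the job is handed in, with the robot touching nothing.
It also fails if it takes over 61 s, if anything falls off the work surface, if the arm or the gripper's body presses on something with over 40 N, if the wrist force passes 120 N, or if a joint passes its speed limit or range.

### The arm

A 6-joint arm with a two-finger parallel gripper is mounted at the origin on a cart in front of the work surface, level with it; the furniture and walls round the work are solid. World frame = base frame: x ahead of the robot, y to its left, z up, the work surface at z = 0. Lengths are in m, angles in rad, forces in N, time in s.
With the tool pointing down it reaches from about 0.25 to 0.725 m from the base axis. Payload 4 kg.
Tool frame: the origin (TCP) lies on the centre line of the jaws, within the pads' length; the fingertips stand 11 mm ahead of it and the grasp point (between the pads) lies 8 mm behind it; z points along the fingers, x is the direction in which the jaws open and shut, and the axes are right-handed (so a half turn about z gives the same grasp; the last joint's range is limited). The gripper opens to 85 mm and grips with 20 to 120 N. Pads are 22 mm wide; open, the fingers measure 114 mm over their backs; the gripper's body (76 mm by 85 mm) begins 54 mm behind the grasp point. The pads swing forward as they close: fully open they stand 13 mm farther back than shut.
Start: joints at [1.284, 0.241, 0.005, 1.335, 0, 1.571], TCP at [0.141, 0.48, 0.214] pointing down, gripper open.
Joint ranges: [-2.72, 2.72], [-1.05, 1.87], [-1.09, 1.28], [-1.99, 2.15], [-1.42, 1.44], [-3.14, 3.14]. Speed limits (rad/s): [2.79, 2.79, 3.14, 3.14, 3.14, 3.14].

### API

Orientations are given as a unit quaternion [x, y, z, w].
In Python, from workcell import bot, viewer, order gives the robot as it stands. The module is installed in compiled form; this text tells all that it offers.
- The arm moves only by the tool send_rows, never from a script. Its argument "increments" is a list that holds one entry, the list of rows, each a list of 4 numbers: the shift along the tool's x, y, z in m, then the turn about the tool's z in degrees. A call has exactly 8 rows; each row shifts and turns the pose as measured when the row begins, along the tool's axes as they then stand; what a row does not reach is not made up. A row lasts 1/10 s, in which the tool goes at most 50 mm and 8.59 degrees, less where a joint would pass 70% of its speed; a pose out of reach is approached as far as the arm can. A call is refused whole if a number of a shift passes 0.05 or a number of a turn 8.59, either way. A call with a gripper value outside its range is refused whole. "hand" is the closure, from -1 (fully open) to 1 (shut), so that 0 is half open, set as the call begins (left out, the last holds). The fingers move at their own pace and stop on an object; the grip force is fixed at half the most. Time passes only in rows, so rows that do not move let the fingers close, or fill a call up. It gives the time, the measured TCP pose, the force and the opening at its end, in the units of the state.
- bot.get_obs(): the state, without advancing time (a new reading comes with each control period).
- viewer.camera(name): name is "side" or "top" or "wrist"; returns a dict with "image" (480x640x3 uint8, red, green, blue), "range_z" (480x640 float32, m along the optical axis (not along the pixel's ray), 0 where there is no reading), "camera_matrix" (3x3 intrinsics, pixels), "eye" and "rotation" of the camera in the world. Camera axes: x right, y down, z forward; pixel columns grow to the right and rows downward; lengths in m; the calibration is good to about 2 mm. A picture is of the moment at which its call begins.
- order.job_done(): hands the job in, once; it reports no verdict.
The state is a dict: "clock": time; "joint_pos": joint angles; "joint_vel": joint speeds; "tau": joint torques, N m; "eef_pos": TCP position; "tool_rot": TCP orientation; "ft_force": force on the tool from outside, world axes, zero at the start; "ft_torque": the same for the moment, N m; "grip_width": finger opening in m.
Only numpy, scipy, OpenCV 4.12 (cv2) and the standard library are available. Lean on these libraries where they do the work, as an engineer would, in place of code of your own. Each camera call takes 0.05 s, during which the arm holds its last target.

## Working session

There is one attempt and no reset: what is moved stays moved. The work goes in short steps, Python scripts to look and compute and a tool call to move; the robot and the scene stay as the last step left them, time stands still between calls to the robot, and variables do not carry over. Pictures are saved under pics/ and viewed, and the job is handed in when it is done.

Besides the shell and the picture viewer there is one more tool, called as name(argument=value, ...) on one line, values as JSON. send_rows: Moves the arm, as the interface text tells. Its arguments: {"type":"object","properties":{"increments":{"type":"array","items":{"type":"array","items":{"type":"array","items":{"type":"number"}}}},"hand":{"type":"number"}},"required":["increments"]}

```bash
mkdir -p pics; cat > h.py <<'E'
import numpy as np, cv2
from workcell import bot, viewer, order
def snap(n,f):
    c=viewer.camera(n); cv2.imwrite('pics/'+f+'.png',c['image'][:,:,::-1]); np.savez('pics/'+f+'.npz',**{k:np.array(v) for k,v in c.items()}); return c
def load(f): return np.load('pics/'+f+'.npz')
def cloud(c):
    z=c['range_z'];K=c['camera_matrix'];v,u=np.mgrid[:480,:640]
    p=np.stack([(u-K[0,2])/K[0,0]*z,(v-K[1,2])/K[1,1]*z,z],-1)
    return p@np.array(c['rotation']).T+np.array(c['eye'])
E
python3 - <<'E'
from h import *
for n in ['side','top','wrist']:
    c=snap(n,n+'0'); print(n,c['eye'],np.round(c['rotation'],3).tolist())
print(bot.get_obs())
E
```

```text
side [ 0.11114853 -0.7708215   0.74031341] [0.867, -0.237, 0.125, -0.42]
top [ 0.3681898  -0.05359647  1.0495848 ] [-0.684, 0.722, -0.073, 0.074]
wrist [0.07831883 0.49848976 0.37317392] [0.794, 0.594, 0.078, 0.107]
{'clock': 0.15, 'joint_pos': array([1.28397064e+00, 2.41227952e-01, 4.06468615e-03, 1.33517976e+00,
       3.49572213e-06, 1.57079087e+00]), 'joint_vel': array([-0.00086379, -0.0030134 ,  0.00465787,  0.00018226,  0.00190117,
       -0.00043044]), 'tau': array([ 1.04245555e-03, -3.72634649e+01,  2.52638590e+01,  1.23548275e-02,
        5.10286179e-05,  3.76715832e-06]), 'eef_pos': array([0.14131693, 0.47911088, 0.21333529]), 'tool_rot': array([ 8.00906682e-01,  5.98788684e-01, -6.20431131e-04,  4.61670594e-04]), 'ft_force': array([-0.00424352, -0.10621241,  0.05407077]), 'ft_torque': array([-0.00320563,  0.00064414, -0.00805703]), 'grip_width': 0.08504823484665647}
```

```bash
sed -i "s/np.array(c\['rotation'\]).T/Rotation.from_quat(np.array(c['rotation'])).as_matrix().T/; 1s/$/\nfrom scipy.spatial.transform import Rotation/" h.py
python3 - <<'E'
from h import *
c=load('top0'); p=cloud(c); print(p[240,320],p[100,100],p[400,500]); np.set_printoptions(suppress=True,precision=3)
print(c['camera_matrix'])
E
```

```text
[ 5.97859785e-01 -6.17643991e-02  2.39775228e-04] [0.91695135 0.41372007 0.12811342] [ 0.11171521 -0.70180081 -0.71765032]
[[452.5     0.    318.819]
 [  0.    452.5   243.491]
 [  0.      0.      1.   ]]
```

View pics/top0.png

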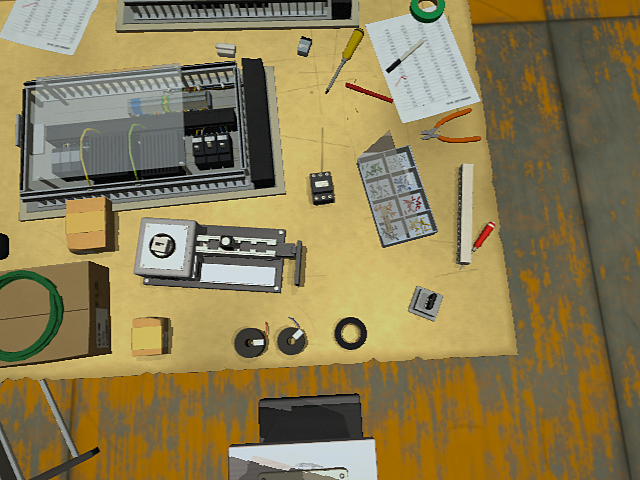

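View pics/side0.png

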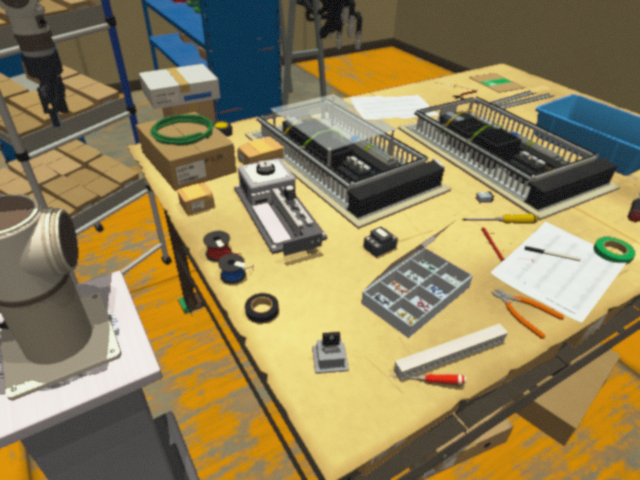

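```bash
cat > fit.py <<'E'
from h import *
np.set_printoptions(suppress=True,precision=4)
c=load('top0'); p=cloud(c); im=c['image']
def rect(u0,v0,u1,v1,z0,z1,name):
    m=np.zeros((480,640),bool); m[v0:v1,u0:u1]=1
    m&=(p[...,2]>z0)&(p[...,2]<z1)
    q=p[m]; r=cv2.minAreaRect((q[:,:2]*1000).astype(np.float32))
    print(name,m.sum(),'c',np.round(r[0],1),'size',np.round(r[1],1),'ang',round(r[2],2),'medz',np.median(q[:,2]).round(4),'mean',q.mean(0)); return q
rect(125,200,300,300,.070,.080,'housing top')
rect(125,200,300,300,.0925,.105,'barrel top')
rect(125,200,300,300,.085,.0925,'collar top')
rect(195,225,250,265,.085,.11,'button')
rect(195,225,300,270,.052,.060,'tube top')
rect(125,200,300,300,.009,.015,'base')
rect(400,280,450,325,.024,.034,'block top')
rect(400,280,450,325,.05,.09,'key bow')
rect(400,280,450,325,.004,.08,'block all')
for s,(a,b,w,h) in dict(cut=(120,200,200,110),key=(395,275,60,55)).items():
    k=4 if s=='cut' else 10
    cv2.imwrite(f'pics/{s}0.png',cv2.resize(im[b:b+h,a:a+w,::-1],None,fx=k,fy=k,interpolation=2))
E
python3 fit.py
```

```text
housing top 2741 c [581.2 237.8] size [214.5 129.7] ang 83.68 medz 0.0756 mean [0.5837 0.2798 0.0755]
barrel top 348 c [588.5 216.1] size [ 44.9 175.3] ang 4.16 medz 0.0989 mean [0.5852 0.2245 0.0987]
collar top 177 c [591.4 220.5] size [ 52.8 181.5] ang 4.53 medz 0.0886 mean [0.585  0.273  0.0887]
button 160 c [584.8 142.6] size [26.7 26.2] ang 79.6 medz 0.0988 mean [0.5839 0.1416 0.098 ]
tube top 743 c [582.1 103.1] size [235.2  93.5] ang 86.66 medz 0.0562 mean [0.5821 0.1308 0.0561]
base 2618 c [604.6 217.9] size [388.4 211.7] ang 83.57 medz 0.012 mean [0.5843 0.1718 0.012 ]
block top 361 c [ 436.5 -294.5] size [48.9 49.2] ang 64.63 medz 0.0299 mean [ 0.4351 -0.2918  0.0298]
key bow 106 c [ 436.3 -294.3] size [11.5 34.3] ang 66.65 medz 0.0721 mean [ 0.4359 -0.2924  0.0695]
block all 772 c [ 442.6 -294.9] size [109.6  93.6] ang 84.0 medz 0.0288 mean [ 0.4343 -0.2893  0.0272]
```

View pics/cut0.png

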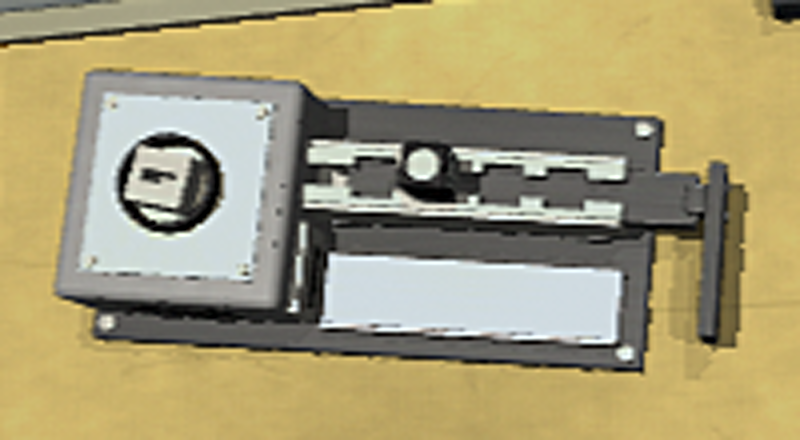

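View pics/key0.png

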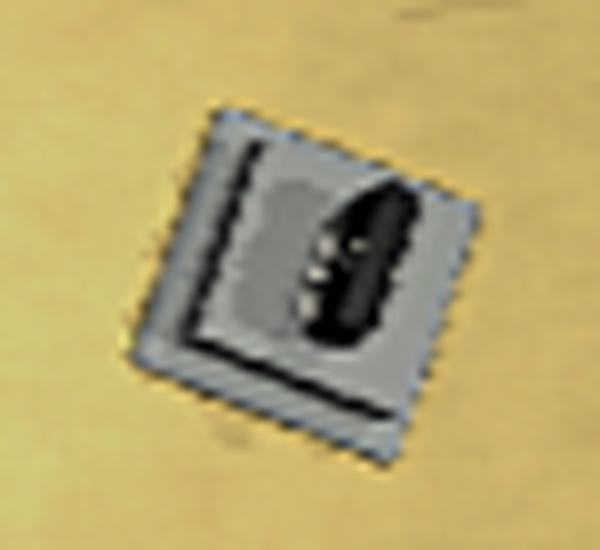

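```bash
cat >> fit.py <<'E'
print('---')
rect(125,200,196,285,.070,.080,'housing top')
rect(140,225,180,265,.0955,.105,'barrel top')
rect(140,225,182,265,.086,.0925,'collar top')
rect(205,228,245,258,.092,.105,'button')
rect(195,235,277,256,.0535,.058,'tube top')
rect(196,225,290,300,.009,.015,'base')
E
python3 fit.py | sed 1,/---/d
```

```text
housing top 2727 c [586.  282.3] size [125.  129.7] ang 83.54 medz 0.0756 mean [0.5838 0.2806 0.0755]
barrel top 179 c [586.6 285.6] size [33.3 30.1] ang 74.54 medz 0.0991 mean [0.5866 0.2851 0.0992]
collar top 149 c [585.9 285.3] size [51.2 52.7] ang 16.08 medz 0.0888 mean [0.5862 0.2842 0.089 ]
button 149 c [584.9 142.7] size [26.5 26.1] ang 79.6 medz 0.0989 mean [0.5844 0.1421 0.0988]
tube top 545 c [584.7 130.3] size [180.5  46.2] ang 86.72 medz 0.0561 mean [0.5828 0.1317 0.056 ]
base 1886 c [563.7 128.5] size [201.6 150.3] ang 83.57 medz 0.012 mean [0.568  0.1195 0.012 ]
```

```bash
python3 - <<'E'
from h import *
np.set_printoptions(suppress=True,precision=3)
p=cloud(load('top0'))
for u,v in [(20,310),(80,340),(100,300),(60,280),(90,225),(150,335),(250,340),(320,185),(350,330)]: print(u,v,p[v,u])
from scipy.spatial.transform import Rotation as R
def path(): 
    r=R.from_quat([.800907,.598789,-.00062,.00046]).as_matrix(); d=np.array([.5848,.1425,.17])-np.array([.1413,.4791,.2133]); print(r, r.T@d)
path()
E
```

```text
20 310 [0.461 0.573 0.1  ]
80 340 [0.392 0.445 0.098]
100 300 [0.477 0.428 0.055]
60 280 [0.519 0.493 0.1  ]
90 225 [0.65  0.461 0.051]
150 335 [0.396 0.32  0.047]
250 340 [0.374 0.109 0.   ]
320 185 [ 0.718 -0.068  0.048]
350 330 [ 0.385 -0.119 -0.001]
[[ 0.283  0.959 -0.   ]
 [ 0.959 -0.283 -0.001]
 [-0.002 -0.    -1.   ]] [-0.197  0.521  0.044]
```

View pics/wrist0.png

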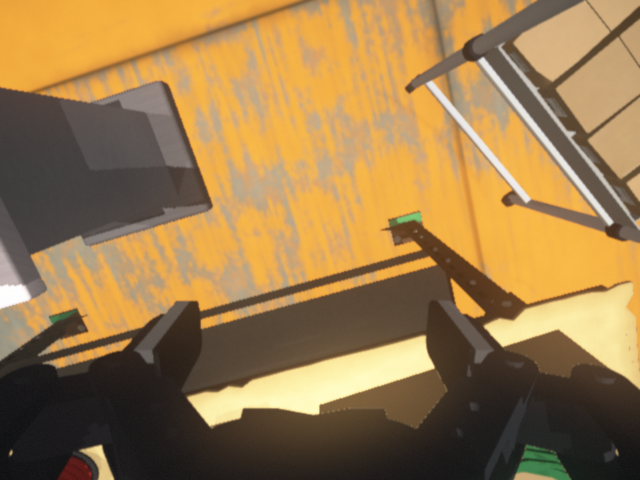

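send_rows(increments=[[[-0.019,0.05,0,0],[-0.019,0.05,0,0],[-0.019,0.05,0,0],[-0.019,0.05,0,0],[-0.019,0.05,0,0],[-0.019,0.05,0,0],[-0.019,0.05,0,0],[-0.019,0.05,0,0]]], hand=-1)

```text
clock: 0.95
eef_pos: [0.4626, 0.2379, 0.2107]
tool_rot: [0.796, 0.605, -0.002, -0.0]
ft_force: [-0.5, 0.9, -0.1]
grip_width: 0.0857
```

```bash
cat >> h.py <<'E'
np.set_printoptions(suppress=True,precision=4)
def delta(x,y,z,yaw=None):
    o=bot.get_obs(); r=Rotation.from_quat(o['tool_rot']).as_matrix()
    yw=np.degrees(np.arctan2(r[1,0],r[0,0])); d=r.T@(np.array([x,y,z])-o['eef_pos'])
    print('t',round(o['clock'],2),'pos',o['eef_pos'],'yaw',round(yw,2),'tilt',np.round(r[2],4),'w',round(o['grip_width'],4),'F',np.round(o['ft_force'],1),'j6',o['joint_pos'][5].round(3))
    print('delta tool',np.round(d,4),'turn',None if yaw is None else round((yw-yaw+180)%360-180,2))
E
python3 -c "
from h import *
delta(.585,.1427,.17,83.55)"
```

```text
t 0.95 pos [0.4626 0.2379 0.2107] yaw 74.53 tilt [-0.0026 -0.0028 -1.    ] w 0.0857 F [-0.5  0.9 -0.1] j6 0.745
delta tool [-0.059   0.1435  0.0404] turn -9.02
```

send_rows(increments=[[[-0.015,0.036,0.005,0],[-0.015,0.036,0.005,0],[-0.015,0.036,0.005,0],[-0.014,0.0355,0.005,0],[0,0,0.01,-4.5],[0,0,0.01,-4.5],[0,0,0,0],[0,0,0,0]]])

```text
clock: 1.75
eef_pos: [0.5937, 0.1301, 0.1642]
tool_rot: [0.749, 0.663, -0.004, -0.001]
ft_force: [0.2, 0.4, 0.2]
grip_width: 0.0856
```

```bash
python3 -c "
from h import *
c=snap('wrist','wrist1'); print(c['eye'])
delta(.585,.1427,.17,83.55)"
```

```text
[0.5297 0.1392 0.3247]
t 1.8 pos [0.5935 0.1302 0.1642] yaw 83.05 tilt [-0.0046 -0.0077 -1.    ] w 0.0855 F [-0.8 -0.2 -0.3] j6 0.338
delta tool [ 0.0114 -0.01   -0.0058] turn -0.5
```

View pics/wrist1.png

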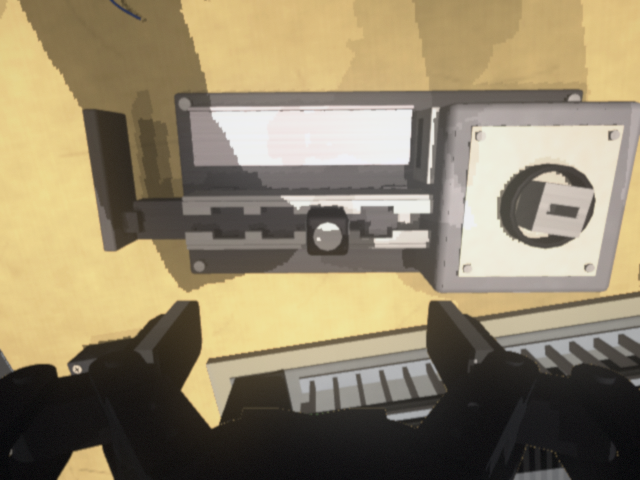

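```bash
cat > fw.py <<'E'
from h import *
import sys
c=load(sys.argv[1]); p=cloud(c); im=c['image']
def rect(u0,v0,u1,v1,z0,z1,name):
    m=np.zeros((480,640),bool); m[v0:v1,u0:u1]=1
    m&=(p[...,2]>z0)&(p[...,2]<z1)
    r=cv2.minAreaRect((p[m][:,:2]*1000).astype(np.float32)); q=p[m]
    print(name,m.sum(),'c',np.round(r[0],1),'size',np.round(r[1],1),'ang',round(r[2],2),'medz',np.median(q[:,2]).round(4)); return r
if __name__=='__main__':
    rect(300,200,355,260,.092,.105,'button')
    rect(500,160,600,250,.0955,.105,'barrel')
    rect(490,160,600,255,.086,.092,'collar')
    rect(430,90,640,300,.070,.08,'housing')
    rect(180,190,432,255,.053,.059,'tube')
    rect(170,85,432,280,.009,.015,'base')
    z=p[...,2]; g=im.mean(-1); m=np.zeros((480,640),bool); m[195:228,540:588]=1
    for nm,mm in (('slotdark',m&(g<110)),('slotdepth',m&(z<.093)&(z>.0))):
        n,l,s,ce=cv2.connectedComponentsWithStats(mm.astype(np.uint8))
        print(nm,s.tolist(),ce)
    cv2.imwrite('pics/barrel1.png',cv2.resize(im[155:255,480:610,::-1],None,fx=6,fy=6,interpolation=2))
E
python3 fw.py wrist1
```

```text
button 1745 c [585.  139.9] size [26.8 25.8] ang 82.69 medz 0.0991
barrel 2324 c [586.3 282. ] size [32.1 30. ] ang 75.01 medz 0.0989
collar 1905 c [586.1 282.1] size [54.  53.8] ang 33.76 medz 0.0887
housing 29779 c [585.8 279. ] size [124.8 129. ] ang 83.35 medz 0.0754
tube 6858 c [586.3 126.4] size [180.7  45.4] ang 83.48 medz 0.0561
base 15171 c [563.5 124.8] size [202.  149.9] ang 83.5 medz 0.0121
slotdark [[0, 0, 640, 480, 306902], [540, 195, 1, 3, 3], [548, 205, 30, 13, 265], [583, 214, 5, 14, 30]] [[319.2613 239.5273]
 [540.     196.    ]
 [563.3094 210.4679]
 [585.5667 221.5   ]]
slotdepth [[0, 0, 640, 480, 306906], [546, 204, 28, 13, 249], [583, 213, 5, 15, 45]] [[319.2665 239.5267]
 [559.1928 209.7952]
 [585.6667 222.    ]]
```

View pics/barrel1.png

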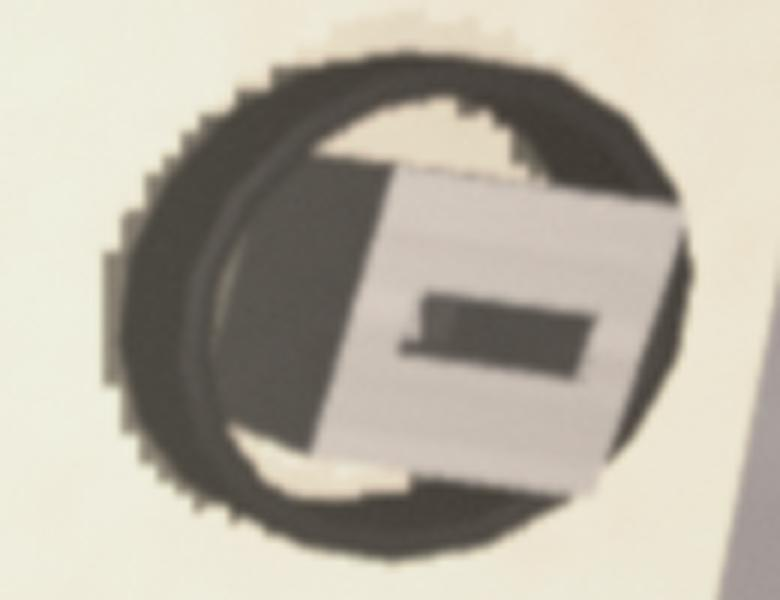

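```bash
python3 -c "
from h import *
delta(.585,.1413,.085,83.5)"
```

```text
t 1.8 pos [0.5935 0.1302 0.1642] yaw 83.05 tilt [-0.0046 -0.0077 -1.    ] w 0.0855 F [-0.8 -0.2 -0.3] j6 0.338
delta tool [ 0.0104 -0.0092  0.0792] turn -0.45
```

send_rows(increments=[[[0.005,-0.004,0,0],[0.003,-0.003,0.005,-0.4],[0.002,-0.002,0.01,0],[0,0,0.01,0],[0,0,0.01,0],[0,0,0.005,0],[0,0,0,0],[0,0,0,0]]])

```text
clock: 2.6
eef_pos: [0.5837, 0.1441, 0.1219]
tool_rot: [0.746, 0.666, -0.004, -0.001]
ft_force: [1.0, -0.7, 0.7]
grip_width: 0.0857
```

```bash
python3 -c "
from h import *
c=snap('wrist','wrist2')
delta(.585,.1413,.085,83.5)"; sed -i 's/^    rect(300,200,355,260/    rect(290,150,370,330/' fw.py; python3 fw.py wrist2|head -1
```

```text
t 2.65 pos [0.5838 0.1441 0.1219] yaw 83.55 tilt [-0.0039 -0.0067 -1.    ] w 0.0849 F [0.2 0.7 0.1] j6 0.355
delta tool [-0.0025  0.0018  0.0369] turn 0.05
button 1990 c [584.8 142.7] size [21.7 25.7] ang 83.55 medz 0.0992
```

View pics/wrist2.png

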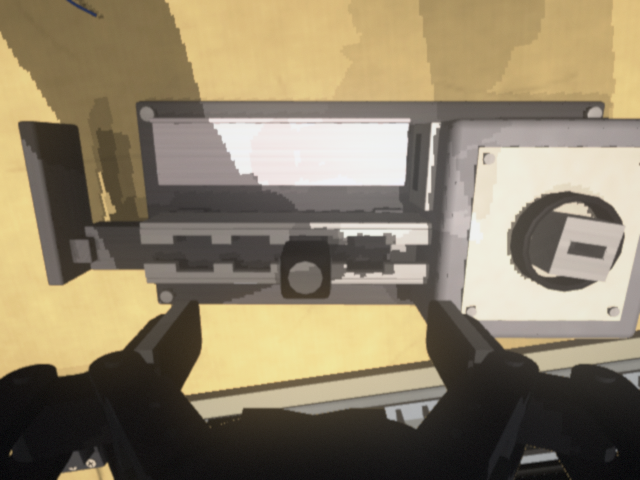

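```bash
sed -i 's/^    rect(290,150,370,330/    rect(260,200,370,303/' fw.py; python3 fw.py wrist2|head -1; python3 - <<'E'
from h import *
c=load('wrist2');p=cloud(c);print(c['camera_matrix'])
z=c['range_z']
print(z[320:360:10,190:210:4],z[320:360:10,422:440:4])
o=np.array([.5838,.1441,.1219]);r=Rotation.from_quat(bot.get_obs()['tool_rot']).as_matrix()
for v in (305,320,335):
  for u in (170,185,196,432,445,455): print(v,u,(p[v,u]-o)@r)
# finger edges
for v in (310,325,340):
  row=z[v]; e=np.where(np.abs(np.diff(row))>.02)[0]; print(v,e,[((p[v,k]-o)@r).round(4).tolist() for k in e])
E
```

```text
button 2448 c [584.5 139.8] size [27.4 25.8] ang 84.15 medz 0.0991
[[376.7955   0.     313.4547]
 [  0.     376.7955 243.1544]
 [  0.       0.       1.    ]]
[[0.13   0.1344 0.139  0.3087 0.3091]
 [0.1304 0.1351 0.1389 0.3124 0.3119]
 [0.1289 0.1347 0.1405 0.3129 0.3135]
 [0.1303 0.1351 0.1401 0.3159 0.3158]] [[0.3081 0.2425 0.1377 0.1327 0.1292]
 [0.3111 0.3093 0.1381 0.1337 0.    ]
 [0.3123 0.1428 0.1389 0.1338 0.128 ]
 [0.3152 0.316  0.1381 0.1332 0.1285]]
305 170 [-0.1165  0.0629  0.1225]
305 185 [-0.0444 -0.0107 -0.0389]
305 196 [-0.0425 -0.008  -0.0331]
305 432 [ 0.0429 -0.009  -0.0352]
305 445 [ 0.0464 -0.0104 -0.0382]
305 455 [0.0844 0.0282 0.0467]
320 170 [-0.0455 -0.0105 -0.05  ]
320 185 [-0.042  -0.0089 -0.0467]
320 196 [-0.0424 -0.0029 -0.0348]
320 432 [ 0.0432 -0.0035 -0.0359]
320 445 [ 0.0433 -0.0094 -0.0477]
320 455 [ 0.046  -0.0102 -0.0493]
335 170 [-0.0423 -0.0102 -0.059 ]
335 185 [-0.0421 -0.0039 -0.0477]
335 196 [-0.0427  0.0028 -0.0355]
335 432 [ 0.0431  0.0016 -0.0375]
335 445 [ 0.0433 -0.0048 -0.0492]
335 455 [ 0.0429 -0.0096 -0.0578]
310 [167 199 417 427 459] [[-0.1192, 0.0671, 0.122], [-0.0426, -0.0046, -0.0299], [0.0844, 0.0669, 0.1219], [0.0729, 0.0386, 0.0617], [0.0494, -0.0109, -0.0433]]
325 [134 135 144 200 400 401 426 482 493 494 585 586 636] [[-0.1471, 0.0799, 0.1207], [0.0005, -0.0659, -0.1599], [-0.1392, 0.0802, 0.1214], [-0.0421, 0.0007, -0.0318], [0.0711, 0.0797, 0.1208], [0.0005, -0.0659, -0.1599], [0.0927, 0.0801, 0.1216], [0.0563, -0.0069, -0.0462], [0.1081, 0.0408, 0.0457], [0.0005, -0.0659, -0.1599], [0.1639, 0.0411, 0.0465], [0.0005, -0.0659, -0.1599], [0.1962, 0.042, 0.0483]]
340 [130 201 425 496 614 615] [[-0.1527, 0.0942, 0.1218], [-0.0426, 0.0075, -0.0308], [0.0928, 0.0936, 0.1211], [0.0569, -0.0064, -0.0551], [0.2414, 0.0883, 0.1119], [0.0005, -0.0659, -0.1599]]
```

send_rows(increments=[[[-0.002,0.001,0,0],[-0.0015,0.0004,0,0],[-0.0006,0,0,0],[0,0,0,0],[0,0,0,0],[0,0,0,0],[0,0,0,0],[0,0,0,0]]], hand=0.1)

```text
clock: 3.45
eef_pos: [0.5862, 0.1392, 0.1236]
tool_rot: [0.746, 0.666, -0.002, -0.0]
ft_force: [0.1, -0.4, -0.2]
grip_width: 0.0384
```

```bash
python3 - <<'E'
from h import *
c=snap('wrist','wrist3')
delta(.5847,.1399,.085,83.5)
p=cloud(c);z=c['range_z'];ob=bot.get_obs()
o=ob['eef_pos'];r=Rotation.from_quat(ob['tool_rot']).as_matrix()
q=(p-o)@r
for v in range(280,400,12):
  row=z[v]; e=np.where(np.abs(np.diff(row))>.015)[0]; print(v,[(int(k),q[v,k].round(3).tolist(),q[v,k+1].round(3).tolist()) for k in e if 150<k<480])
E
```

```text
t 3.5 pos [0.5862 0.1392 0.1236] yaw 83.49 tilt [-0.0028 -0.0035 -1.    ] w 0.0385 F [ 0.1  0.1 -0.2] j6 0.348
delta tool [ 0.0006 -0.0014  0.0386] turn -0.01
280 [(288, [-0.019, 0.037, 0.111], [-0.013, 0.006, 0.03]), (326, [0.007, 0.004, 0.024], [0.001, -0.066, -0.16]), (327, [0.001, -0.066, -0.16], [0.008, 0.004, 0.024]), (339, [0.014, 0.006, 0.03], [0.021, 0.037, 0.112]), (440, [0.078, 0.016, 0.056], [0.001, -0.066, -0.16]), (441, [0.001, -0.066, -0.16], [0.078, 0.015, 0.054])]
292 [(185, [-0.099, 0.047, 0.111], [0.001, -0.066, -0.16]), (186, [0.001, -0.066, -0.16], [-0.098, 0.047, 0.111]), (245, [-0.053, 0.047, 0.112], [-0.025, -0.01, -0.027]), (265, [-0.019, -0.008, -0.022], [-0.037, 0.047, 0.112]), (294, [-0.015, 0.048, 0.113], [-0.01, 0.012, 0.027]), (332, [0.01, 0.011, 0.026], [0.015, 0.047, 0.111]), (361, [0.037, 0.047, 0.111], [0.02, -0.008, -0.021]), (381, [0.026, -0.01, -0.027], [0.053, 0.047, 0.111]), (382, [0.053, 0.047, 0.111], [0.001, -0.066, -0.16]), (383, [0.001, -0.066, -0.16], [0.055, 0.047, 0.112])]
304 [(152, [-0.132, 0.063, 0.124], [0.001, -0.066, -0.16]), (153
[... 2636 characters left out ...]
, [-0.037, -0.002, -0.072]), (174, [-0.037, -0.002, -0.072], [0.001, -0.066, -0.16]), (175, [0.001, -0.066, -0.16], [-0.036, -0.003, -0.074]), (187, [-0.033, -0.002, -0.073], [-0.026, -0.016, -0.092]), (201, [-0.023, -0.016, -0.092], [0.001, -0.066, -0.16]), (202, [0.001, -0.066, -0.16], [-0.022, -0.017, -0.093]), (247, [-0.013, -0.017, -0.093], [-0.02, 0.01, -0.056]), (254, [-0.019, 0.012, -0.054], [-0.049, 0.133, 0.111]), (368, [0.046, 0.133, 0.112], [0.001, -0.066, -0.16]), (369, [0.001, -0.066, -0.16], [0.047, 0.132, 0.111]), (372, [0.049, 0.134, 0.112], [0.02, 0.011, -0.055]), (379, [0.021, 0.01, -0.056], [0.014, -0.017, -0.094]), (439, [0.026, -0.017, -0.093], [0.034, -0.002, -0.072])]
```

View pics/wrist3.png

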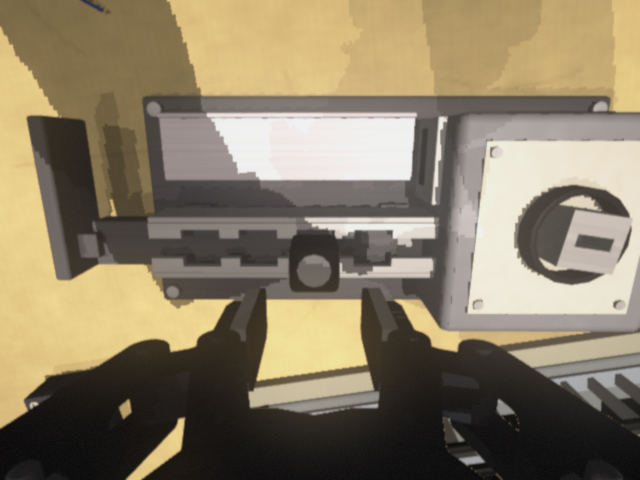

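```bash
python3 - <<'E'
from h import *
c=snap('side','side3');p=cloud(c)
im=c['image'];
cv2.imwrite('pics/side3c.png',cv2.resize(im[60:300,180:380,::-1],None,fx=3,fy=2.5,interpolation=2))
m=(abs(p[...,0]-.585)<.06)&(abs(p[...,1]-.14)<.07)&(p[...,2]>.104)&(p[...,2]<.3)
v,u=np.where(m);print(len(v),u.min(),u.max(),v.min(),v.max())
q=p[m];i=np.argsort(q[:,2])[:400:20]
for k in i: print(u[k],v[k],q[k])
E
```

```text
1338 272 304 113 177
297 176 [0.5947 0.1145 0.1408]
293 176 [0.5813 0.1102 0.147 ]
296 175 [0.5865 0.1045 0.1512]
292 174 [0.578  0.109  0.1541]
296 173 [0.5859 0.1032 0.1576]
292 171 [0.5781 0.1089 0.1624]
291 170 [0.5752 0.1084 0.1662]
283 159 [0.5809 0.1603 0.1695]
289 166 [0.5745 0.1168 0.1732]
293 166 [0.5799 0.1067 0.1767]
285 154 [0.588  0.1625 0.1805]
288 160 [0.5736 0.1196 0.1883]
290 161 [0.5729 0.1081 0.1914]
302 162 [0.5932 0.0864 0.1937]
291 162 [0.5694 0.0965 0.1952]
293 163 [0.5692 0.0863 0.1976]
302 160 [0.5924 0.0849 0.1999]
295 160 [0.5742 0.0857 0.2044]
292 158 [0.5701 0.0926 0.2074]
276 138 [0.5825 0.1979 0.2096]
```

View pics/side3c.png

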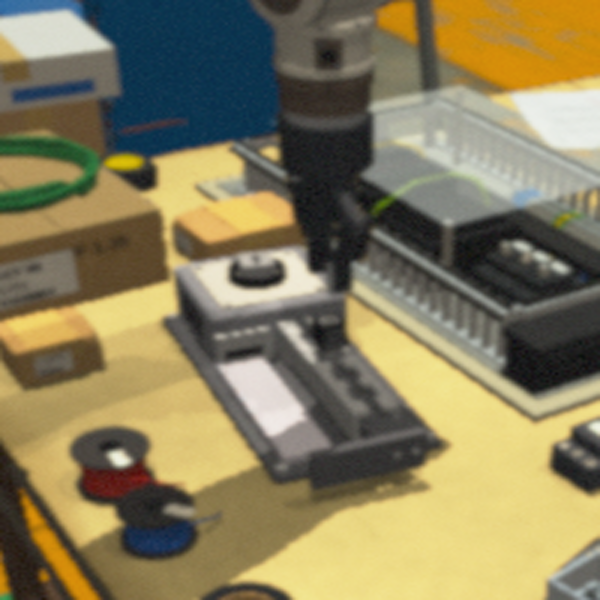

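send_rows(increments=[[[0.0004,-0.001,0.005,0],[0,-0.0004,0.008,0],[0,0,0.008,0],[0,0,0.006,0],[0,0,0.003,0],[0,0,0.001,0],[0,0,0,0],[0,0,0,0]]], hand=-0.2)

```text
clock: 4.35
eef_pos: [0.5836, 0.1396, 0.0885]
tool_rot: [0.746, 0.666, -0.003, -0.001]
ft_force: [0.5, 0.0, -0.2]
grip_width: 0.051
```

```bash
python3 - <<'E'
from h import *
c=snap('wrist','wrist4')
delta(.5847,.1399,.055,83.5)
E
```

```text
t 4.4 pos [0.5837 0.1397 0.0885] yaw 83.51 tilt [-0.0037 -0.0059 -1.    ] w 0.051 F [ 0.5 -0.5  0.2] j6 0.349
delta tool [0.0005 0.0012 0.0335] turn 0.01
```

View pics/wrist4.png

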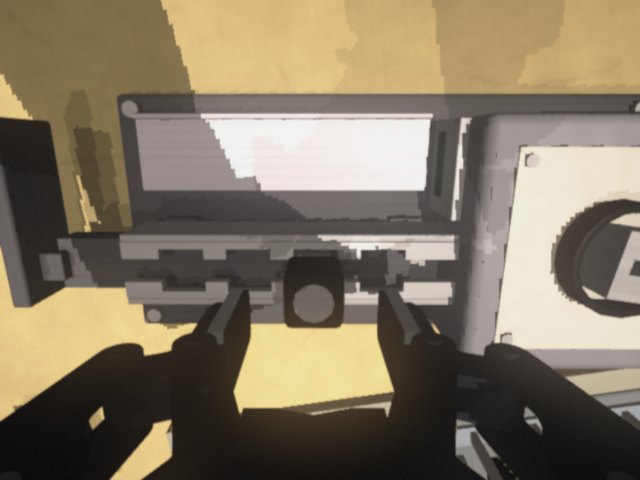

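send_rows(increments=[[[0.0003,0.0008,0.005,0],[0.0002,0.0003,0.008,0],[0,0,0.008,0],[0,0,0.006,0],[0,0,0.002,0],[0,0,0.001,0],[0,0,0,0],[0,0,0,0]]])

```text
clock: 5.2
eef_pos: [0.5849, 0.14, 0.0559]
tool_rot: [0.746, 0.666, -0.003, -0.001]
ft_force: [0.5, -0.3, 0.4]
grip_width: 0.0513
```

```bash
python3 - <<'E'
from h import *
c=snap('wrist','wrist5')
delta(.5847,.1399,.054,83.5)
p=cloud(c);z=c['range_z'];ob=bot.get_obs()
for u,v in [(245,310),(245,320),(390,310),(385,320),(318,300),(318,330)]: print(u,v,p[v,u])
E
```

```text
t 5.25 pos [0.5849 0.14   0.0559] yaw 83.5 tilt [-0.0035 -0.0055 -1.    ] w 0.0515 F [-0.5  0.2 -0.4] j6 0.349
delta tool [-0.0001 -0.0002  0.0019] turn 0.0
245 310 [0.5772 0.1156 0.0869]
245 320 [0.5811 0.1151 0.0873]
390 310 [0.5776 0.1674 0.0984]
385 320 [0.5839 0.1663 0.093 ]
318 300 [0.5725 0.1435 0.0956]
318 330 [0.5818 0.1424 0.0995]
```

View pics/wrist5.png

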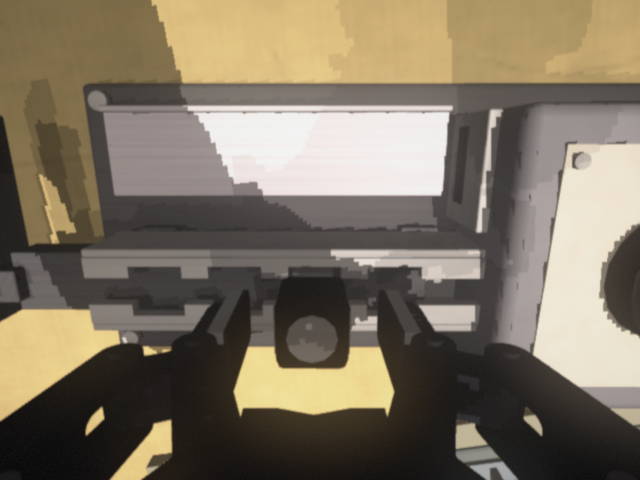

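send_rows(increments=[[[0,0,0.001,0],[0,0,0,0],[0,0,0,0],[0,0,0,0],[0,0,0,0],[0,0,0,0],[0,0,0,0],[0,0,0,0]]], hand=1)

```text
clock: 6.05
eef_pos: [0.5852, 0.1401, 0.0556]
tool_rot: [0.746, 0.666, -0.003, -0.001]
ft_force: [0.1, -0.1, 0.1]
grip_width: 0.0248
```

```bash
python3 - <<'E'
from h import *
c=snap('wrist','wrist6')
delta(.5847,.1399,.045,83.5)
E
```

```text
t 6.1 pos [0.5852 0.1401 0.0556] yaw 83.5 tilt [-0.003  -0.0045 -1.    ] w 0.0248 F [-1.1 -1.6 -0.1] j6 0.349
delta tool [-0.0002 -0.0004  0.0106] turn -0.0
```

View pics/wrist6.png

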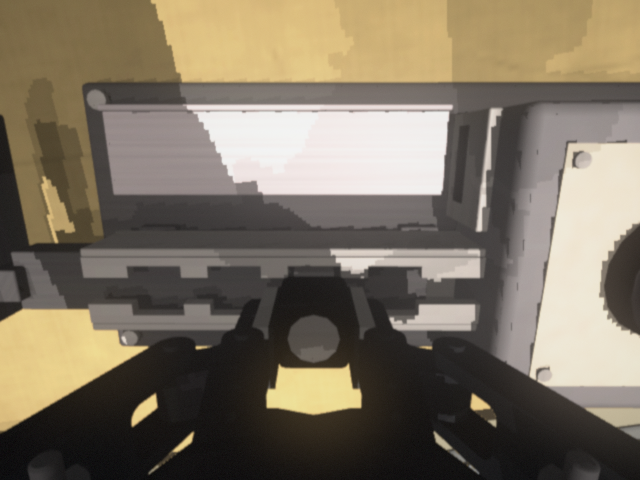

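send_rows(increments=[[[0,0,0.003,0],[0,0,0.004,0],[0,0,0.003,0],[0,0,0.002,0],[0,0,0,0],[0,0,0,0],[0,0,0,0],[0,0,0,0]]])

```text
clock: 6.9
eef_pos: [0.5853, 0.14, 0.0468]
tool_rot: [0.746, 0.666, -0.001, -0.0]
ft_force: [-1.6, -1.0, 6.5]
grip_width: 0.0253
```

```bash
python3 - <<'E'
from h import *
delta(.5812,.1043,.045,83.5)
E
```

```text
t 6.9 pos [0.5853 0.14   0.0468] yaw 83.5 tilt [-0.0021 -0.0019 -1.    ] w 0.0253 F [-1.6 -1.   6.5] j6 0.349
delta tool [-0.036  -0.      0.0018] turn -0.0
```

send_rows(increments=[[[0,0,0.001,0],[-0.004,0,0.0003,0],[-0.006,0,0.0003,0],[-0.006,0,0.0003,0],[-0.006,0,0.0003,0],[-0.005,0,0.0003,0],[-0.003,0,0,0],[0,0,0,0]]])

```text
clock: 7.7
eef_pos: [0.5825, 0.1149, 0.0482]
tool_rot: [0.745, 0.667, 0.003, -0.002]
ft_force: [-1.8, -1.1, 5.5]
grip_width: 0.0249
```

```bash
python3 - <<'E'
from h import *
delta(.5812,.1043,.0455,83.5)
E
```

```text
t 7.7 pos [0.5825 0.1149 0.0482] yaw 83.68 tilt [ 0.0081  0.0013 -1.    ] w 0.0249 F [-1.8 -1.1  5.5] j6 0.301
delta tool [-0.0107 -0.0001  0.0026] turn 0.18
```

send_rows(increments=[[[-0.002,0,0.002,0],[-0.004,0,0.0015,0],[-0.003,0,0.001,0],[-0.002,0,0.0005,0],[-0.001,0,0.0005,0],[0,0,0.0003,0],[0,0,0.0003,0],[0,0,0,0]]])

```text
clock: 8.5
eef_pos: [0.5815, 0.1056, 0.046]
tool_rot: [0.745, 0.667, 0.006, -0.002]
ft_force: [-1.9, 1.1, 5.8]
grip_width: 0.0253
```

```bash
python3 - <<'E'
from h import *
delta(.5812,.1043,.0455,83.5)
E
```

```text
t 8.5 pos [0.5815 0.1056 0.046 ] yaw 83.71 tilt [ 0.0119  0.0045 -0.9999] w 0.0253 F [-1.9  1.1  5.8] j6 0.284
delta tool [-0.0014 -0.0001  0.0005] turn 0.21
```

send_rows(increments=[[[-0.0014,0,0.0003,0],[-0.0006,0,0.0003,0],[0,0,0,0],[0,0,-0.003,0],[0,0,-0.004,0],[0,0,-0.002,0],[0,0,0,0],[0,0,0,0]]])

```text
clock: 9.3
eef_pos: [0.5813, 0.1045, 0.0554]
tool_rot: [0.745, 0.667, 0.006, -0.002]
ft_force: [0.3, 1.6, 2.9]
grip_width: 0.0251
```

```bash
python3 - <<'E'
from h import *
delta(.5812,.1043,.0556,83.5)
E
```

```text
t 9.3 pos [0.5813 0.1045 0.0554] yaw 83.7 tilt [ 0.0117  0.0056 -0.9999] w 0.0251 F [0.3 1.6 2.9] j6 0.282
delta tool [-0.0002 -0.0001 -0.0002] turn 0.2
```

send_rows(increments=[[[0,0,0,0],[0,0,0,0],[0,0,0,0],[0,0,0,0],[0,0,-0.01,0],[0,0,-0.02,0],[0,0,-0.03,0],[0,0,-0.03,0]]], hand=-0.2)

```text
clock: 10.1
eef_pos: [0.577, 0.1027, 0.1434]
tool_rot: [0.745, 0.667, 0.002, -0.005]
ft_force: [-0.7, 0.4, 0.3]
grip_width: 0.0513
```

```bash
python3 - <<'E'
from h import *
c=snap('wrist','wrist7')
delta(.5812,.1043,.0556,83.5)
c=snap('top','top7'); 
E
```

```text
t 10.15 pos [0.5802 0.1031 0.1496] yaw 83.72 tilt [ 0.012   0.0035 -0.9999] w 0.0507 F [ 1.3 -0.6  3.8] j6 0.28
delta tool [0.0001 0.0005 0.094 ] turn 0.22
```

View pics/wrist7.png

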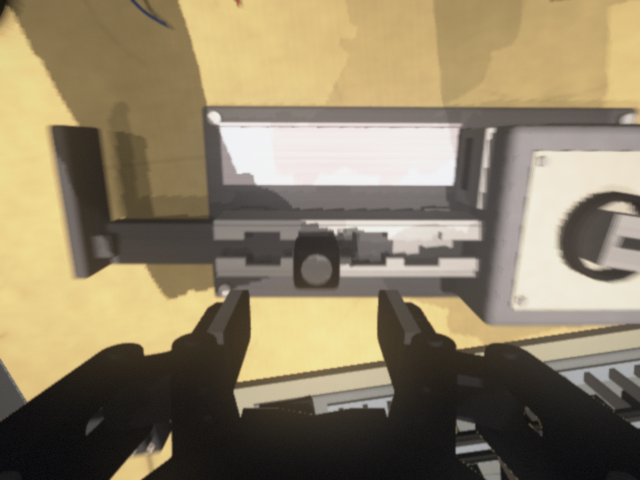

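```bash
sed -i 's/^    rect(260,200,370,303/    rect(260,200,360,300/' fw.py; python3 fw.py wrist7|head -1
python3 -c "
from h import *
delta(.436,-.2945,.14,66)"
```

```text
button 2024 c [580.8 104.4] size [27.3 25.9] ang 84.04 medz 0.0991
t 10.2 pos [0.5806 0.1033 0.1479] yaw 83.72 tilt [ 0.0123  0.0045 -0.9999] w 0.051 F [ 1.5 -0.3  0.5] j6 0.28
delta tool [-0.4113 -0.1003  0.0024] turn 17.72
```

send_rows(increments=[[[-0.03,-0.007,0,0],[-0.048,-0.012,0,0],[-0.048,-0.012,0,0],[-0.048,-0.012,0,0],[-0.048,-0.012,0,0],[-0.048,-0.012,0,0],[-0.048,-0.012,0,0],[-0.03,-0.007,0,0]]])

```text
clock: 11.0
eef_pos: [0.4587, -0.2369, 0.1444]
tool_rot: [0.741, 0.672, 0.01, 0.0]
ft_force: [0.5, -0.0, 0.9]
grip_width: 0.0509
```

```bash
python3 - <<'E'
from h import *
delta(.4365,-.2965,.13,66)
E
```

```text
t 11.0 pos [ 0.4587 -0.2369  0.1444] yaw 84.42 tilt [ 0.0139  0.0134 -0.9998] w 0.0509 F [ 0.5 -0.   0.9] j6 -0.39
delta tool [-0.0617 -0.0165  0.0134] turn 18.42
```

send_rows(increments=[[[-0.025,-0.008,0.002,0],[-0.012,-0.004,0.002,0],[-0.006,0,0,0],[0,0,0,6],[0,0,0,6],[0,0,0,5],[0,0,0,0],[0,0,0,0]]])

```text
clock: 11.8
eef_pos: [0.4418, -0.2799, 0.1392]
tool_rot: [0.835, 0.55, 0.01, -0.002]
ft_force: [-0.5, -0.1, 0.9]
grip_width: 0.0511
```

```bash
python3 - <<'E'
from h import *
c=snap('wrist','wrist8')
delta(.4365,-.2965,.13,66)
E
```

```text
t 11.85 pos [ 0.4418 -0.2799  0.1391] yaw 66.76 tilt [ 0.0199  0.008  -0.9998] w 0.051 F [-0.4  0.6 -0. ] j6 -0.172
delta tool [-0.0176  0.0016  0.0088] turn 0.76
```

View pics/wrist8.png

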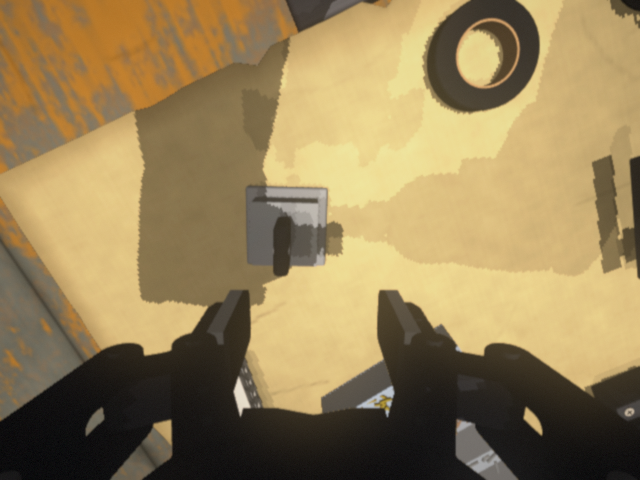

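```bash
cat > fk.py <<'E'
from fw import *
rect(240,180,335,280,.0715,.08,'bowtop')
rect(240,180,335,280,.05,.08,'bow')
rect(240,180,335,280,.026,.034,'blocktop')
E
python3 fk.py wrist8
```

```text
bowtop 768 c [ 435.4 -297.8] size [ 9.6 33.2] ang 65.18 medz 0.0737
bow 956 c [ 435.2 -297.5] size [10.  33.7] ang 65.06 medz 0.0735
blocktop 3371 c [ 435.8 -298.1] size [48.1 48.6] ang 65.13 medz 0.0302
```

```bash
python3 - <<'E'
from h import *
delta(.4354,-.2978,.025,65.1)
E
```

```text
t 11.85 pos [ 0.4418 -0.2799  0.1391] yaw 66.76 tilt [ 0.0199  0.008  -0.9998] w 0.051 F [-0.4  0.6 -0. ] j6 -0.172
delta tool [-0.0213  0.0002  0.1137] turn 1.66
```

send_rows(increments=[[[-0.007,0,0.005,1],[-0.007,0,0.01,0.6],[-0.004,0,0.012,0],[-0.002,0,0.012,0],[0,0,0.01,0],[0,0,0.006,0],[0,0,0,0],[0,0,0,0]]])

```text
clock: 12.65
eef_pos: [0.4324, -0.2983, 0.0768]
tool_rot: [0.843, 0.538, 0.01, -0.004]
ft_force: [0.0, -0.3, 0.1]
grip_width: 0.0509
```

```bash
python3 - <<'E'
from h import *
c=snap('wrist','wrist9')
delta(.4354,-.2978,.025,65.1)
E
python3 fk.py wrist9
```

```text
t 12.7 pos [ 0.4324 -0.2983  0.0769] yaw 65.15 tilt [ 0.0208  0.0037 -0.9998] w 0.0514 F [-1.1  0.4 -0.3] j6 -0.183
delta tool [0.0006 0.0023 0.052 ] turn 0.05
bowtop 425 c [ 424.7 -292.8] size [ 9.3 10.6] ang 64.85 medz 0.0736
bow 688 c [ 424.9 -292.7] size [ 9.6 10.8] ang 64.85 medz 0.0727
blocktop 2865 c [ 426.4 -300.5] size [35.6 34. ] ang 65.4 medz 0.0301
```

View pics/wrist9.png

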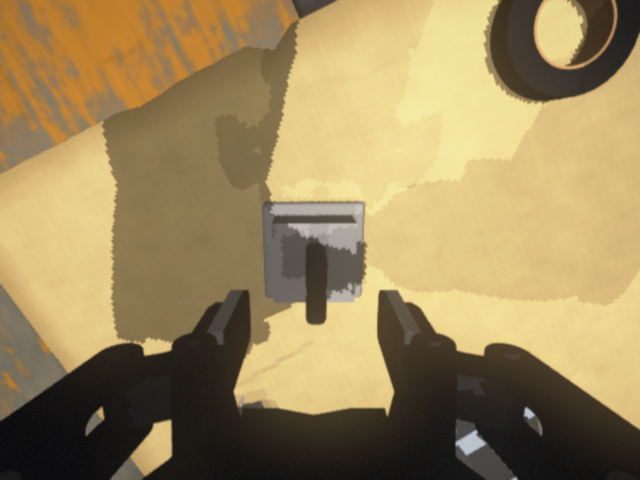

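```bash
sed -i 's/240,180,335,280/262,195,372,335/' fk.py; python3 fk.py wrist9
```

```text
bowtop 1324 c [ 435.1 -297.6] size [10.4 33.5] ang 63.55 medz 0.0737
bow 1629 c [ 435.1 -297.6] size [10.4 33.5] ang 64.87 medz 0.0735
blocktop 5460 c [ 435.7 -297.9] size [48.1 48.8] ang 65.04 medz 0.0301
```

```bash
python3 - <<'E'
from h import *
delta(.4353,-.2977,.058,65.0)
E
```

```text
t 12.7 pos [ 0.4324 -0.2983  0.0769] yaw 65.15 tilt [ 0.0208  0.0037 -0.9998] w 0.0514 F [-1.1  0.4 -0.3] j6 -0.183
delta tool [0.0013 0.0023 0.019 ] turn 0.15
```

send_rows(increments=[[[0.0007,0.0012,0.008,0],[0.0005,0.0008,0.012,0],[0,0.0003,0.012,0],[0,0,0.01,0],[0,0,0.006,0],[0,0,0.003,0],[0,0,0,0],[0,0,0,0]]])

```text
clock: 13.5
eef_pos: [0.4366, -0.2971, 0.0218]
tool_rot: [0.842, 0.539, 0.01, -0.004]
ft_force: [-1.1, 0.5, 0.8]
grip_width: 0.0514
```

```bash
python3 - <<'E'
from h import *
c=snap('wrist','wrist10')
delta(.4353,-.2977,.058,65.0)
E
```

```text
t 13.55 pos [ 0.4366 -0.2971  0.0219] yaw 65.21 tilt [ 0.0206  0.0049 -0.9998] w 0.0513 F [ 0.3 -1.2 -0. ] j6 -0.178
delta tool [-0.0004 -0.0008 -0.0361] turn 0.21
```

View pics/wrist10.png

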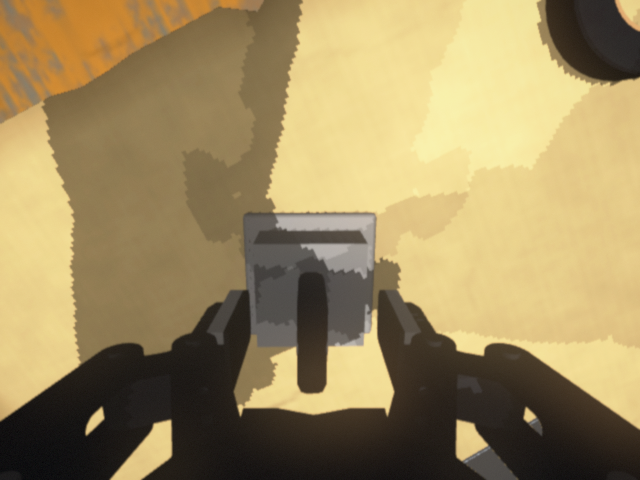

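send_rows(increments=[[[0,-0.0004,-0.0015,0],[0,0,0,0],[0,0,0,0],[0,0,0,0],[0,0,0,0],[0,0,0,0],[0,0,0,0],[0,0,0,0]]], hand=1)

```text
clock: 14.35
eef_pos: [0.4372, -0.2977, 0.0251]
tool_rot: [0.842, 0.539, 0.011, -0.002]
ft_force: [0.4, 0.7, -0.6]
grip_width: 0.0088
```

```bash
python3 - <<'E'
from h import *
delta(.4353,-.2977,.058,65.0)
E
```

```text
t 14.35 pos [ 0.4372 -0.2977  0.0251] yaw 65.21 tilt [ 0.0201  0.008  -0.9998] w 0.0088 F [ 0.4  0.7 -0.6] j6 -0.178
delta tool [-0.0001 -0.0014 -0.0329] turn 0.21
```

Gripped (8.8 mm wide, small forces). Lift.

send_rows(increments=[[[0,0,-0.005,0],[0,0,-0.008,0],[0,0,-0.012,0],[0,0,-0.02,0],[0,0,-0.03,0],[0,0,-0.03,0],[0,0,-0.02,0],[0,0,-0.01,0]]])

```text
clock: 15.15
eef_pos: [0.4342, -0.2993, 0.1693]
tool_rot: [0.842, 0.539, 0.011, -0.002]
ft_force: [0.7, -0.1, -1.1]
grip_width: 0.0093
```

```bash
python3 - <<'E'
from h import *
c=snap('wrist','wrist11')
delta(.57,.265,.16,164.5)
E
```

```text
t 15.2 pos [ 0.4349 -0.2998  0.1706] yaw 65.21 tilt [ 0.0197  0.01   -0.9998] w 0.0091 F [ 0.6 -1.8  0.9] j6 -0.184
delta tool [ 0.5691 -0.1144  0.0207] turn -99.29
```

View pics/wrist11.png

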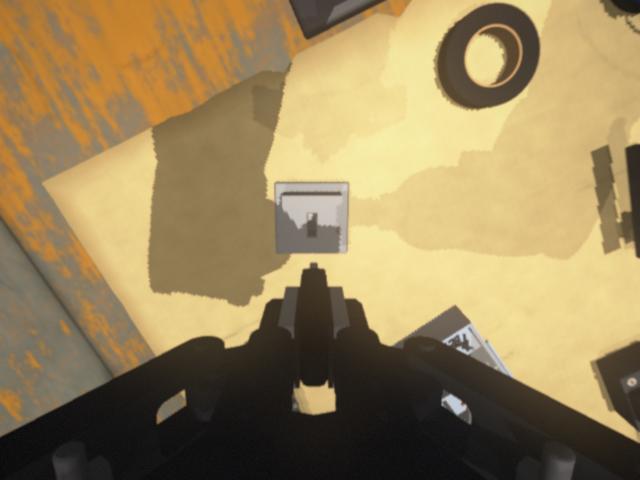

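send_rows(increments=[[[0.025,-0.005,0,0],[0.045,-0.0095,0,0],[0.045,-0.0095,0,0],[0.045,-0.0095,0,0],[0.045,-0.0095,0,0],[0.045,-0.0095,0,0],[0.045,-0.0095,0,0],[0.045,-0.0095,0,0]]])

```text
clock: 16.0
eef_pos: [0.5138, 0.0439, 0.1735]
tool_rot: [0.846, 0.533, 0.009, -0.001]
ft_force: [1.1, 0.1, -1.1]
grip_width: 0.0092
```

```bash
python3 - <<'E'
from h import *
delta(.5863,.282,.16,164.5)
E
```

```text
t 16.0 pos [0.5138 0.0439 0.1735] yaw 64.39 tilt [ 0.0163  0.0089 -0.9998] w 0.0092 F [ 1.1  0.1 -1.1] j6 0.527
delta tool [ 0.2457 -0.0377  0.0172] turn -100.11
```

send_rows(increments=[[[0.045,-0.007,0,0],[0.045,-0.007,0,0],[0.045,-0.007,0,0],[0.04,-0.006,0,0],[0.025,-0.004,0,0],[0.01,-0.001,0,0],[0,0,0,-5],[0,0,0,-8.5]]])

```text
clock: 16.8
eef_pos: [0.5725, 0.2616, 0.1686]
tool_rot: [0.773, 0.634, 0.004, -0.001]
ft_force: [0.1, -0.9, 0.0]
grip_width: 0.0087
```

send_rows(increments=[[[0,0,0,-8.5],[0,0,0,-8.5],[0,0,0,-8.5],[0,0,0,-8.5],[0,0,0,-8.5],[0,0,0,-8.5],[0,0,0,-8.5],[0,0,0,-8.5]]])

```text
clock: 17.6
eef_pos: [0.5685, 0.2509, 0.163]
tool_rot: [0.28, 0.96, -0.002, -0.003]
ft_force: [-0.5, 0.3, -0.9]
grip_width: 0.0095
```

```bash
python3 - <<'E'
from h import *
c=snap('wrist','wrist12')
delta(.5863,.282,.16,164.5)
E
```

```text
t 17.65 pos [0.5684 0.2507 0.1629] yaw 147.64 tilt [ 0.0057 -0.0063 -1.    ] w 0.0093 F [ 0.  -0.2 -0.5] j6 -0.591
delta tool [0.0016 0.036  0.0027] turn -16.86
```

View pics/wrist12.png

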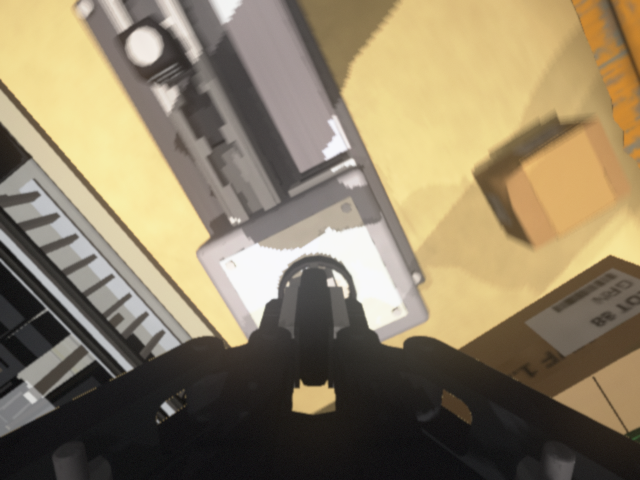

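send_rows(increments=[[[0,0.01,0,-6],[0,0.02,0,-6],[0,0.025,0,-3],[0,0.02,0,0],[0,0.01,0,0],[0,0.003,0,0],[0,0,0,0],[0,0,0,0]]])

```text
clock: 18.45
eef_pos: [0.6006, 0.325, 0.1593]
tool_rot: [0.158, 0.987, -0.006, -0.007]
ft_force: [0.6, -0.5, -0.9]
grip_width: 0.009
```

```bash
python3 - <<'E'
from h import *
c=snap('wrist','wrist13')
delta(.5863,.282,.16,165)
E
```

```text
t 18.5 pos [0.6006 0.3249 0.1594] yaw 161.85 tilt [ 0.0124 -0.0136 -0.9998] w 0.0092 F [ 0.2 -0.7  0.4] j6 -0.758
delta tool [ 0.0002 -0.0452 -0.    ] turn -3.15
```

View pics/wrist13.png

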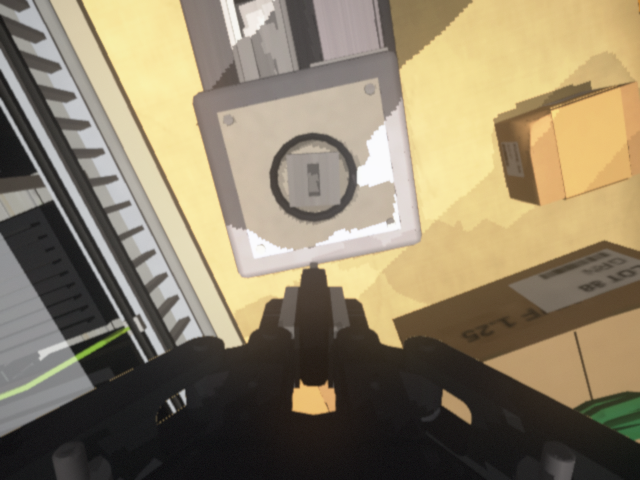

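Good view of the slot (314,178) and the key tip (314,265).

```bash
cat > fs.py <<'E'
from fw import *
ob=bot.get_obs()
o=ob['eef_pos'];r=Rotation.from_quat(ob['tool_rot']).as_matrix();q=(p-o)@r
rect(280,140,350,215,.095,.104,'barrel')
rect(265,125,362,228,.086,.0925,'collar')
z=p[...,2]; m=np.zeros((480,640),bool); m[158:200,300:328]=1
a=m&(z>.095)&(z<.104); h=m&(z<.094)&(z>.03)
print('hole px',h.sum(),'z',z[h].min())
v,u=np.where(h); print(u.min(),u.max(),v.min(),v.max())
# slot mouth: project hole outline on barrel-top plane using pixel rays
K=c['camera_matrix'];R=Rotation.from_quat(c['rotation']).as_matrix()
def topl(u,v,zt=.099):
    d=np.stack([(u-K[0,2])/K[0,0],(v-K[1,2])/K[1,1],np.ones_like(u,float)],-1)@R.T
    return c['eye']+d*((zt-c['eye'][2])/d[:,2])[:,None]
n,l,s,ce=cv2.connectedComponentsWithStats(h.astype(np.uint8)); k=1+np.argmax(s[1:,4]); v,u=np.where(l==k)
t=topl(u,v); rr=cv2.minAreaRect((t[:,:2]*1000).astype(np.float32)); print('slot',s[k],rr, 'in tool',(np.array([rr[0][0]/1000,rr[0][1]/1000,.099])-o)@r)
g=c['image'].mean(-1); print('gray'); 
# key tip
for v in range(258,300,4):
    row=q[v,295:335]; ok=(row[:,2]<.03)&(row[:,2]>-.1); uu=np.where(ok)[0]+295
    if len(uu): print(v,uu.min(),uu.max(),q[v,uu.min()],q[v,uu.max()],q[v,(uu.min()+uu.max())//2])
im=c['image'];cv2.imwrite('pics/s.png',cv2.resize(im[120:310,240:390,::-1],None,fx=3.1,fy=3.1,interpolation=2))
E
python3 fs.py wrist13
```

```text
barrel 2332 c [586.2 282.5] size [30.1 30. ] ang 75.03 medz 0.0991
collar 1776 c [586.4 282.4] size [53.2 52.8] ang 75.01 medz 0.0888
hole px 358 z 0.0753645863797113
307 319 164 197
slot [307 164  13  32 356] ((586.1923828125, 282.29266357421875), (18.020761489868164, 6.569212913513184), 74.67589569091797) in tool [-0.0003 -0.0441  0.061 ]
gray
266 310 317 [-0.0019 -0.0088  0.0087] [ 0.0015 -0.0085  0.0096] [-0.0004 -0.0092  0.0075]
270 302 324 [-0.0051 -0.0121 -0.0065] [ 0.0043 -0.0125 -0.0077] [-0.0004 -0.0177 -0.0227]
274 302 325 [-0.0046 -0.016  -0.0224] [ 0.0043 -0.0157 -0.0215] [-0.0004 -0.0175 -0.0266]
278 301 326 [-0.0049 -0.0155 -0.0254] [ 0.0045 -0.0156 -0.0257] [-0.0004 -0.0175 -0.0308]
282 301 326 [-0.0048 -0.016  -0.031 ] [ 0.0044 -0.016  -0.0309] [-0.0004 -0.0179 -0.0359]
286 300 327 [-0.0051 -0.0152 -0.0329] [ 0.0047 -0.0152 -0.033 ] [-0.0004 -0.017  -0.0375]
290 295 334 [-0.0073 -0.0103 -0.0246] [ 0.0077 -0.0103 -0.0248] [-0.     -0.018  -0.0435]
294 295 334 [-0.0071 -0.0104 -0.0289] [ 0.0075 -0.0102 -0.0283] [-0.     -0.0177 -0.0462]
298 295 334 [-0.007  -0.0102 -0.0322] [ 0.0073 -0.0105 -0.0329] [-0.     -0.0172 -0.0482]
```

View pics/s.png

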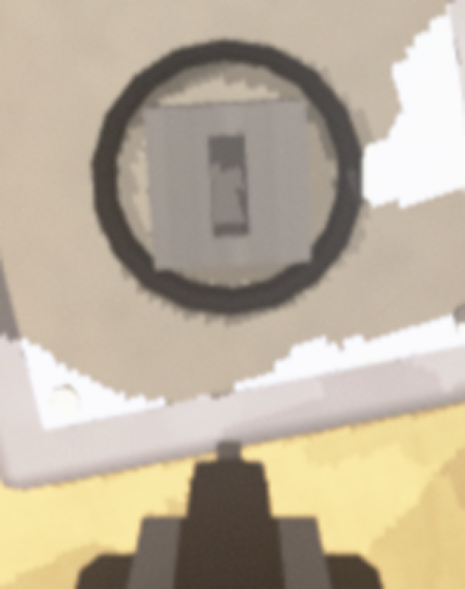

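```bash
cat >> h.py <<'E'
def keyd(z,yaw=165,pt=(-.0003,-.001,.012),xy=(.5863,.2824)):
    "tool shift bringing key point pt to slot xy at height z"
    ob=bot.get_obs(); r=Rotation.from_quat(ob['tool_rot']).as_matrix()
    w=ob['eef_pos']+r@np.array(pt); print('keypt world',w); delta(*(ob['eef_pos']+np.array([*xy,z])-w),yaw)
E
python3 -c "
from h import *
keyd(.115)"
```

```text
keypt world [0.6004 0.3237 0.1474]
t 18.5 pos [0.6006 0.3249 0.1594] yaw 161.85 tilt [ 0.0124 -0.0136 -0.9998] w 0.0092 F [ 0.2 -0.7  0.4] j6 -0.758
delta tool [ 0.0001 -0.0432  0.033 ] turn -3.15
```

send_rows(increments=[[[0,-0.005,0,-1.5],[0,-0.008,0,-1.2],[0,-0.008,0.003,-0.3],[0,-0.006,0.004,0],[0,-0.003,0.004,0],[0,-0.001,0.002,0],[0,0,0,0],[0,0,0,0]]])

```text
clock: 19.3
eef_pos: [0.5906, 0.2894, 0.1466]
tool_rot: [0.133, 0.991, -0.006, -0.007]
ft_force: [-0.3, -0.3, 0.3]
grip_width: 0.0095
```

```bash
python3 -c "
from h import *
keyd(.115)"
```

```text
keypt world [0.5904 0.2882 0.1346]
t 19.3 pos [0.5906 0.2894 0.1466] yaw 164.68 tilt [ 0.0132 -0.0135 -0.9998] w 0.0095 F [-0.3 -0.3  0.3] j6 -0.847
delta tool [ 0.0022 -0.0065  0.0197] turn -0.32
```

send_rows(increments=[[[0.001,-0.002,0.002,-0.3],[0.0008,-0.002,0.004,0],[0.0004,-0.0015,0.005,0],[0,-0.0005,0.004,0],[0,0,0.002,0],[0,0,0,0],[0,0,0,0],[0,0,0,0]]])

```text
clock: 20.1
eef_pos: [0.5862, 0.2846, 0.1276]
tool_rot: [0.13, 0.992, -0.006, -0.008]
ft_force: [0.3, -0.5, 0.3]
grip_width: 0.0092
```

```bash
python3 -c "
from h import *
keyd(.105)
c=snap('wrist','wrist14');c=snap('side','side14'); im=c['image'];cv2.imwrite('pics/side14c.png',cv2.resize(im[100:240,220:340,::-1],None,fx=4,fy=4,interpolation=2))
im=load('wrist14')['image'];cv2.imwrite('pics/w14c.png',cv2.resize(im[180:360,220:400,::-1],None,fx=3.3,fy=3.3,interpolation=2))
"
```

```text
keypt world [0.586  0.2834 0.1156]
t 20.1 pos [0.5862 0.2846 0.1276] yaw 165.09 tilt [ 0.0136 -0.0135 -0.9998] w 0.0092 F [ 0.3 -0.5  0.3] j6 -0.858
delta tool [-0.0007 -0.0008  0.0106] turn 0.09
```

View pics/w14c.png

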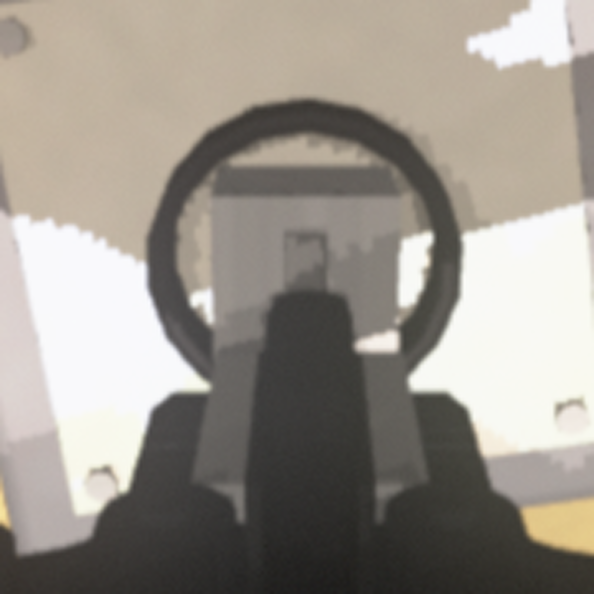

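View pics/side14c.png

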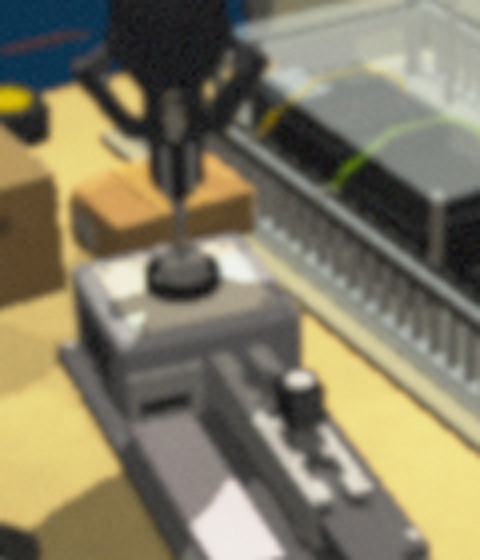

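send_rows(increments=[[[-0.0005,-0.0006,0.001,0],[-0.0002,-0.0003,0.002,0],[0,0,0.003,0],[0,0,0.002,0],[0,0,0.001,0],[0,0,0,0],[0,0,0,0],[0,0,0,0]]])

```text
clock: 21.0
eef_pos: [0.5867, 0.2834, 0.1181]
tool_rot: [0.13, 0.991, -0.006, -0.007]
ft_force: [-0.0, -0.1, 0.1]
grip_width: 0.0091
```

```bash
python3 -c "
from h import *
keyd(.09)
"
```

```text
keypt world [0.5866 0.2823 0.1061]
t 21.0 pos [0.5867 0.2834 0.1181] yaw 165.08 tilt [ 0.0132 -0.0131 -0.9998] w 0.0091 F [-0.  -0.1  0.1] j6 -0.86
delta tool [0.0001 0.0003 0.0161] turn 0.08
```

send_rows(increments=[[[0,0,0.002,0],[0,0,0.002,0],[0,0,0.002,0],[0,0,0.002,0],[0,0,0.002,0],[0,0,0,0],[0,0,0,0],[0,0,0,0]]])

```text
clock: 21.8
eef_pos: [0.5865, 0.2833, 0.1071]
tool_rot: [0.13, 0.992, -0.006, -0.007]
ft_force: [-0.2, -0.4, -0.6]
grip_width: 0.0095
```

```bash
python3 -c "
from h import *
keyd(.085)
"
```

```text
keypt world [0.5864 0.2822 0.0951]
t 21.8 pos [0.5865 0.2833 0.1071] yaw 165.08 tilt [ 0.0132 -0.0132 -0.9998] w 0.0095 F [-0.2 -0.4 -0.6] j6 -0.86
delta tool [-0.      0.0003  0.0101] turn 0.08
```

send_rows(increments=[[[0,0.0001,0.002,0],[0,0,0.002,0],[0,0,0.002,0],[0,0,0.002,0],[0,0,0.002,0],[0,0,0.001,0],[0,0,0,0],[0,0,0,0]]])

```text
clock: 22.6
eef_pos: [0.5864, 0.2833, 0.0951]
tool_rot: [0.13, 0.992, -0.006, -0.007]
ft_force: [-0.0, 0.3, 0.3]
grip_width: 0.0093
```

```bash
python3 -c "
from h import *
keyd(.082)
"
```

```text
keypt world [0.5862 0.2822 0.0831]
t 22.6 pos [0.5864 0.2833 0.0951] yaw 165.08 tilt [ 0.0132 -0.0131 -0.9998] w 0.0093 F [-0.   0.3  0.3] j6 -0.86
delta tool [-0.0001  0.0002  0.0011] turn 0.08
```

send_rows(increments=[[[0,0,0.001,0],[0,0,0.001,0],[0,0,0.001,0],[0,0,0.001,0],[0,0,0,0],[0,0,0,0],[0,0,0,0],[0,0,0,0]]])

```text
clock: 23.4
eef_pos: [0.5868, 0.2836, 0.0939]
tool_rot: [0.13, 0.992, -0.005, -0.006]
ft_force: [-1.7, -0.9, 2.7]
grip_width: 0.0092
```

```bash
python3 -c "
from h import *
keyd(.08)
"
```

```text
keypt world [0.5867 0.2824 0.0819]
t 23.4 pos [0.5868 0.2836 0.0939] yaw 165.09 tilt [ 0.0109 -0.011  -0.9999] w 0.0092 F [-1.7 -0.9  2.7] j6 -0.86
delta tool [ 0.0004 -0.0001  0.0019] turn 0.09
```

send_rows(increments=[[[0,0,0.0005,3],[-0.0001,0,0.0005,5],[-0.0001,0,0.0005,6],[-0.0001,0,0.0005,6],[-0.0001,0,0.0005,6],[-0.0001,0,0.0005,5],[-0.0001,0,0.0005,3],[0,0,0,0]]])

```text
clock: 24.2
eef_pos: [0.5876, 0.2837, 0.0939]
tool_rot: [0.424, 0.905, -0.005, -0.004]
ft_force: [-0.5, 0.5, 0.1]
grip_width: 0.0095
```

```bash
python3 -c "
from h import *
keyd(.08,101.9); print(bot.get_obs()['ft_torque'])
"
```

```text
keypt world [0.5869 0.2827 0.0819]
t 24.2 pos [0.5876 0.2837 0.0939] yaw 129.77 tilt [ 0.0021 -0.0127 -0.9999] w 0.0095 F [-0.5  0.5  0.1] j6 -0.244
delta tool [ 0.0001 -0.0006  0.0019] turn 27.87
[-0.0453  0.077   0.0225]
```

send_rows(increments=[[[0,-0.0003,0.0005,3],[-0.0001,-0.0002,0.0005,5],[-0.0001,0,0.0005,6],[-0.0001,0,0.0005,5],[-0.0001,0,0.0005,4],[0,0,0.0005,3],[0,0,0,2],[0,0,0,1]]])

```text
clock: 25.0
eef_pos: [0.5881, 0.2827, 0.0938]
tool_rot: [0.641, 0.767, -0.005, -0.001]
ft_force: [-0.9, -0.9, 0.5]
grip_width: 0.0092
```

```bash
python3 -c "
from h import *
keyd(.08,101.9); print(bot.get_obs()['ft_torque'])
"
```

```text
keypt world [0.5871 0.2822 0.0818]
t 25.0 pos [0.5881 0.2827 0.0938] yaw 100.21 tilt [-0.005  -0.0091 -0.9999] w 0.0092 F [-0.9 -0.9  0.5] j6 0.271
delta tool [ 0.0004 -0.0007  0.0018] turn -1.69
[-0.0542  0.0733  0.0565]
```

send_rows(increments=[[[0.0003,-0.0004,0.0005,2],[0,-0.0002,0.0005,2],[0,0,0.0005,2],[0,0,0.0005,2],[0,0,0.0005,2],[0,0,0.0005,2],[0,0,0,2],[0,0,0,2]]])

```text
clock: 25.8
eef_pos: [0.588, 0.2822, 0.0938]
tool_rot: [0.742, 0.67, -0.005, 0.001]
ft_force: [0.1, -1.5, 1.6]
grip_width: 0.0092
```

```bash
python3 -c "
from h import *
keyd(.08,101.9); print(bot.get_obs()['ft_torque'])
"
```

```text
keypt world [0.5869 0.2819 0.0818]
t 25.8 pos [0.588  0.2822 0.0938] yaw 84.19 tilt [-0.0082 -0.0046 -1.    ] w 0.0092 F [ 0.1 -1.5  1.6] j6 0.551
delta tool [ 0.0005 -0.0007  0.0018] turn -17.71
[-0.1646  0.2304  0.6295]
```

send_rows(increments=[[[0,0,0,2],[0,0,0,0],[0,0,0,-2],[0,0,0,-2],[0,0,0,-1],[0,0,0,0],[0,0,0,0],[0,0,0,0]]])

```text
clock: 26.6
eef_pos: [0.5881, 0.2823, 0.0938]
tool_rot: [0.72, 0.694, -0.005, 0.001]
ft_force: [-0.0, -0.8, 1.8]
grip_width: 0.0089
```

```bash
python3 -c "
from h import *
keyd(.08,101.9); print(bot.get_obs()['ft_torque'])
"
```

```text
keypt world [0.587  0.2819 0.0819]
t 26.6 pos [0.5881 0.2823 0.0938] yaw 87.9 tilt [-0.0085 -0.0049 -1.    ] w 0.0089 F [-0.  -0.8  1.8] j6 0.487
delta tool [ 0.0005 -0.0007  0.0019] turn -14.0
[-0.0561  0.1423  0.1994]
```

send_rows(increments=[[[0,0,0,0],[0,0,0,0],[0,0,0,0],[0,0,0,0],[0,0,0,0],[0,0,-0.005,0],[0,0,-0.01,0],[0,0,-0.02,0]]], hand=-0.1)

```text
clock: 27.4
eef_pos: [0.586, 0.2816, 0.1259]
tool_rot: [0.72, 0.693, -0.008, -0.0]
ft_force: [0.4, 0.5, -0.1]
grip_width: 0.0466
```

send_rows(increments=[[[0,0,-0.03,0],[0,0,-0.02,0],[0,0.02,-0.01,0],[0,0.03,0,0],[0,0.02,0,0],[0,0.01,0,0],[0,0,0,0],[0,0,0,0]]])

```text
clock: 28.2
eef_pos: [0.6715, 0.2807, 0.2016]
tool_rot: [0.72, 0.694, -0.001, 0.003]
ft_force: [0.4, 0.6, 0.4]
grip_width: 0.047
```

```bash
python3 -c "
from h import *
c=snap('wrist','wrist15')
delta(.5863,.2824,.16)
"
```

```text
t 28.25 pos [0.6713 0.2807 0.2016] yaw 87.87 tilt [-0.0044  0.0028 -1.    ] w 0.0471 F [-0.3  0.1  0.3] j6 0.435
delta tool [-0.0013 -0.0851  0.0414] turn None
```

View pics/wrist15.png

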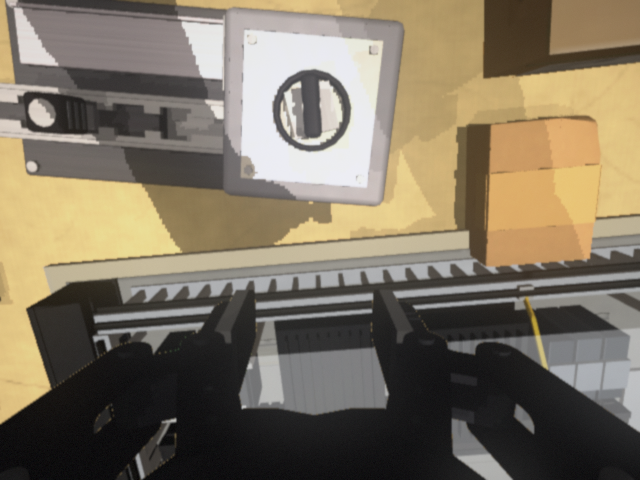

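```bash
cat > fe.py <<'E'
from fw import *
rect(265,55,360,160,.130,.148,'bow top')
rect(265,55,360,160,.115,.148,'bow')
rect(265,55,360,160,.0955,.103,'barrel top')
rect(10,80,100,150,.092,.104,'button')
m=np.zeros((480,640),bool); m[55:160,265:360]=1; m&=(p[...,2]>.0955)&(p[...,2]<.103)
mm=(m*255).astype(np.uint8); cv2.imwrite('pics/e.png',np.hstack([cv2.resize(im[55:160,265:360,::-1],None,fx=4,fy=4),cv2.cvtColor(cv2.resize(mm[55:160,265:360],None,fx=4,fy=4),8)]))
E
python3 fe.py wrist15
```

```text
bow top 1146 c [587.3 282.5] size [33.9 10.3] ang 1.0 medz 0.1426
bow 1148 c [587.3 282.5] size [33.9 10.3] ang 1.0 medz 0.1426
barrel top 1303 c [586.4 282.3] size [30. 30.] ang 11.5 medz 0.0992
button 1782 c [581.4 105.4] size [27.4 25.9] ang 83.35 medz 0.0992
```

View pics/e.png

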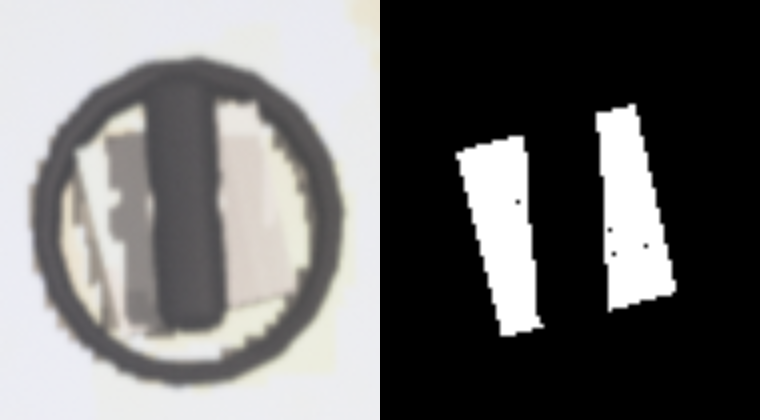

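```bash
python3 -c "
from h import *
print(order.job_done())"
```

```text
the job is handed in; nothing more can be done
None
```

The length stop is one hole longer, and the key is fully in the switch and turned clockwise to its end stop. I handed the job in at about 28 s of the 61 s allowed.

**Length stop:** I pinched the button, pressed it about 9–10 mm, drew the tube out and let the button pop up. The last picture shows it 35–36 mm from where it started, with the head's top at z = 99 mm. That is fully up, in the next hole.

**Key:** I drew it from its block, pushed it in until the shoulder seated, and turned it until the torque rose to 0.63 N m. In the last picture:
- The bow's top is at z = 142.6 mm; 143 mm would be fully in.
- The barrel turned 63.5°, which puts it at about 1.255 rad; the stop is at 1.25.
- The key sits about 10° past the slot's line, which is only its play in the slot.
- The gripper is open and clear of everything.

**What disagreed:**
- **Fingertips:** Both cameras showed the fingertips about 18 mm behind the reported TCP when closed, not 11 mm ahead of it as described. I set the grasp heights by the cameras.
- **Cameras:** The top and wrist cameras differed by about 3 mm in y. I used the wrist camera, which agreed with the measured jaw positions.
- **Bystanders:** I kept clear of the other things and saw no unexpected contact forces, but did not measure their positions again at the end.

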